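Find the push switch with the stiff key

TASK

Three look-alike push switches stand in the rack; two have sound keys and one is clearly too stiff. Press each green key gently (never over 18 N) until it clicks through, feeling how much force it takes, then lift only the stiff switch out of the rack and set it down gently, upright, inside the red reject tray. Leave the two sound switches standing in their nests and do not disturb the other things on the bench.

Things in the scene. Friction and masses are not known exactly. Their poses are not given: they have to be found in the camera images.
- switch_one: one of three look-alike push switches: grey housing 42 x 42 x 40 mm, loose, about 0.17 kg, round green key on top (24 mm across, 11 mm proud: 51 mm tall in all). Origin: centre of the underside, z up, x and y along the sides. Stands in a nest of the rack, underside 8 mm above the bench, 2 mm play per side. Which is in which nest changes; the number says nothing of stiffness
- keytop_one (a point): centre of the top face of the released green key of switch_one, 51 mm above its underside (fixed to the housing: it does not go down with the key)
- key_one (a joint): downward travel of its green key (m): 0 released, 0.006 stop; springs back. Push force grows from about 1.5 N to a peak at 2.7 to 3.2 mm, then falls away to about 2 N by 4 mm: this give is the click. Pressed on to the stop, force rises steeply. Peak of a sound key 3.5 to 5.5 N, of the stiff one 9 to 11 N. White dot on the key
- pin_one (a joint): downward travel (m) of its orange witness pin (4 mm thick, 6 mm proud, in the corner at -16.5, -16.5 mm of the housing top). The key drags it down and it stays at the deepest travel the key has had: 0 not yet pressed, over 0.0032 (the mark asked for) once clicked through. It lags the key by up to 0.3 mm. Fingers cannot push it
- switch_two: one of three look-alike push switches: grey housing 42 x 42 x 40 mm, loose, about 0.17 kg, round green key on top (24 mm across, 11 mm proud: 51 mm tall in all). Origin: centre of the underside, z up, x and y along the sides. Stands in a nest of the rack, underside 8 mm above the bench, 2 mm play per side. Which is in which nest changes; the number says nothing of stiffness
- keytop_two (a point): centre of the top face of the released green key of switch_two, 51 mm above its underside (fixed to the housing: it does not go down with the key)
- key_two (a joint): downward travel of its green key (m): 0 released, 0.006 stop; springs back. Push force grows from about 1.5 N to a peak at 2.7 to 3.2 mm, then falls away to about 2 N by 4 mm: this give is the click. Pressed on to the stop, force rises steeply. Peak of a sound key 3.5 to 5.5 N, of the stiff one 9 to 11 N. White dot on the key
- pin_two (a joint): downward travel (m) of its orange witness pin (4 mm thick, 6 mm proud, in the corner at -16.5, -16.5 mm of the housing top). The key drags it down and it stays at the deepest travel the key has had: 0 not yet pressed, over 0.0032 (the mark asked for) once clicked through. It lags the key by up to 0.3 mm. Fingers cannot push it
- switch_three: one of three look-alike push switches: grey housing 42 x 42 x 40 mm, loose, about 0.17 kg, round green key on top (24 mm across, 11 mm proud: 51 mm tall in all). Origin: centre of the underside, z up, x and y along the sides. Stands in a nest of the rack, underside 8 mm above the bench, 2 mm play per side. Which is in which nest changes; the number says nothing of stiffness
- keytop_three (a point): centre of the top face of the released green key of switch_three, 51 mm above its underside (fixed to the housing: it does not go down with the key)
- key_three (a joint): downward travel of its green key (m): 0 released, 0.006 stop; springs back. Push force grows from about 1.5 N to a peak at 2.7 to 3.2 mm, then falls away to about 2 N by 4 mm: this give is the click. Pressed on to the stop, force rises steeply. Peak of a sound key 3.5 to 5.5 N, of the stiff one 9 to 11 N. White dot on the key
- pin_three (a joint): downward travel (m) of its orange witness pin (4 mm thick, 6 mm proud, in the corner at -16.5, -16.5 mm of the housing top). The key drags it down and it stays at the deepest travel the key has had: 0 not yet pressed, over 0.0032 (the mark asked for) once clicked through. It lags the key by up to 0.3 mm. Fingers cannot push it
- rack: aluminium plate 74 x 262 x 8 mm, fixed to the bench, three nests in a row along its y at -90, 0, +90 mm; a nest is 46 mm square inside, its black rim 4 mm wide and 6 mm high (top 14 mm above the bench). Origin: centre of the underside; x across the row, away from the robot. Housings stand parallel to the rack's axes
- reject_tray: square red tray, open at the top, 110 x 110 mm outside, walls 4 mm thick and 18 mm tall, floor 4 mm thick, fixed to the bench. Origin: centre of the underside; x and y along its sides
- timer: bystander: white digital timer 68 x 64 x 19 mm, origin centre of underside
- bottle: bystander: clear 100 ml bottle with blue cap, 56 mm across, 110 mm tall, origin centre of underside
- pen_blue: bystander: blue marker pen 142 mm long, 12 mm thick, lying along its y, origin centre of underside
- tip_box_pink: bystander: pink pipette-tip box 136 x 115 x 66 mm with clear lid, origin centre of underside
- record_one (a joint): judging only: internal record of switch_one in micrometres, far below the noise of its reading, so useless to a program. 0 until its key has clicked; then over 1 um, and over 12 um if it is the stiff one
- record_two (a joint): judging only: internal record of switch_two in micrometres, far below the noise of its reading, so useless to a program. 0 until its key has clicked; then over 1 um, and over 12 um if it is the stiff one
- record_three (a joint): judging only: internal record of switch_three in micrometres, far below the noise of its reading, so useless to a program. 0 until its key has clicked; then over 1 um, and over 12 um if it is the stiff one
- carboy_tap: obstacle: big white carboy with a tap, fixed on the bench to the right of the work: drum 290 mm across, 360 mm tall (its cap 410 mm), tap sticking out toward the robot to 170 mm from the axis, 80 mm up. Origin: centre of its underside

How it is judged:
On the way, in this order (a step that is already met when the one before it is completed fails the run):
1. each of the three keys has been pressed until it clicked (witness pins down more than 3.2 mm), all switches still in the rack (value of joint each of pin_one, pin_two, pin_three above 0.0032 m and distance of each of switch_one, switch_two, switch_three from where it was at the start of the episode below 0.02 m), for 0.1 s.
2. the stiff switch is lifted clear of its nest (((value of joint record_one above 8e-06 m and height (world z) of switch_one above 0.03 m and angle between switch_one's own z axis and vertical below 0.5 rad) or (value of joint record_two above 8e-06 m and height (world z) of switch_two above 0.03 m and angle between switch_two's own z axis and vertical below 0.5 rad) or (value of joint record_three above 8e-06 m and height (world z) of switch_three above 0.03 m and angle between switch_three's own z axis and vertical below 0.5 rad))), for 0.1 s.
At the end, for the whole second after the job is handed in: the stiff switch stands upright (within 0.1 rad), at rest, on the floor of the red tray, and the two sound switches stand in their nests (moved less than 10 mm, upright) (((value of joint record_one above 8e-06 m and x of switch_one in the frame of reject_tray between -0.036 and 0.036 m and y of switch_one in the frame of reject_tray between -0.036 and 0.036 m and height (world z) of switch_one below 0.008 m and angle between each of switch_one, switch_two, switch_three's own z axis and vertical below 0.1 rad and linear speed of switch_one below 0.02 m/s and distance of each of switch_two, switch_three from where it was at the start of the episode below 0.01 m) or (value of joint record_two above 8e-06 m and x of switch_two in the frame of reject_tray between -0.036 and 0.036 m and y of switch_two in the frame of reject_tray between -0.036 and 0.036 m and height (world z) of switch_two below 0.008 m and angle between each of switch_two, switch_one, switch_three's own z axis and vertical below 0.1 rad and linear speed of switch_two below 0.02 m/s and distance of each of switch_one, switch_three from where it was at the start of the episode below 0.01 m) or (value of joint record_three above 8e-06 m and x of switch_three in the frame of reject_tray between -0.036 and 0.036 m and y of switch_three in the frame of reject_tray between -0.036 and 0.036 m and height (world z) of switch_three below 0.008 m and angle between each of switch_three, switch_one, switch_two's own z axis and vertical below 0.1 rad and linear speed of switch_three below 0.02 m/s and distance of each of switch_one, switch_two from where it was at the start of the episode below 0.01 m))); the robot touches nothing.
It fails at once if a key is pushed with more than 18 N ((value of joint key_one above 0.001 m and contact force between the fingers and switch_one above 18 N) or (value of joint key_two above 0.001 m and contact force between the fingers and switch_two above 18 N) or (value of joint key_three above 0.001 m and contact force between the fingers and switch_three above 18 N)).
It fails at once if a sound switch is taken out of its nest ((value of joint record_one below 8e-06 m and distance of switch_one from where it was at the start of the episode above 0.02 m) or (value of joint record_two below 8e-06 m and distance of switch_two from where it was at the start of the episode above 0.02 m) or (value of joint record_three below 8e-06 m and distance of switch_three from where it was at the start of the episode above 0.02 m)).
It fails at once if a switch is dropped into the tray or hits it hard (contact force between any of switch_one, switch_two, switch_three and reject_tray above 100 N).
It fails at once if a bystander is disturbed (moved more than 20 mm or tipped) (distance of any of timer, bottle, pen_blue, tip_box_pink from where it was at the start of the episode above 0.02 m or angle between bottle's own z axis and vertical above 0.4 rad).
It also fails if it takes over 72 s, if anything falls off the work surface, if the arm or the gripper's body presses on something with over 40 N, if the wrist force passes 120 N, or if a joint passes its speed limit or range.

ROBOT

A 7-joint arm with a two-finger parallel gripper is mounted at the origin on a cart in front of the work surface, level with it; the furniture and walls round the work are solid. World frame = base frame: x ahead of the robot, y to its left, z up, the work surface at z = 0. Lengths are in m, angles in rad, forces in N, time in s.
With the tool pointing down it reaches from about 0.4 to 0.875 m from the base axis. Payload 19.3 kg.
Tool frame: the origin (TCP) lies at the very end of the fingers, on their centre line; the grasp point (between the pads) lies 19 mm behind it; z points along the fingers, y is the line along which they close (so a half turn about z gives the same grasp; the last joint's range is limited). The gripper opens to 85 mm and grips with 20 to 120 N. Pads are 22 mm wide; open, the fingers measure 114 mm over their backs; the gripper's body (76 mm by 85 mm) begins 54 mm behind the grasp point. The pads swing forward as they close: fully open they stand 13 mm farther back than shut.
Start: joints at [-1.409, 0.521, -0.036, 1.599, 0.021, 1.021, -0.113], TCP at [0.144, 0.608, 0.231] pointing down, gripper open.
Joint ranges: [-2.91, 2.91], [-0.3, 2.13], [-1.5, 1.42], [0.17, 2.43], [-1.26, 4.41], [0.16, 1.93], [-2.52, 2.52]. Speed limits (rad/s): [1.89, 1.89, 2.39, 2.39, 3.01, 3.01, 3.01].

INTERFACE

Orientations are given as [roll, pitch, yaw] about the fixed x, y, z axes, in that order (R = Rz(yaw) Ry(pitch) Rx(roll)).
In Python, from workcell import bot gives the robot as it stands. The module is installed in compiled form; this text tells all that it offers.
- The arm moves only by the tool apply_moves, never from a script. Its arguments are lists of equal length, an entry for each row: "claw": the finger opening in m, from 0 to 0.0854; "xyz": the shift along the tool's x, y, z in m, a list of three; "twist": the turn, a rotation vector about the tool's x, y, z in rad, a list of three. A call has 1 to 20 rows; each row shifts and turns the commanded pose from where the row before left it, along the tool's axes as they then stand; what a row does not reach is not made up. A row lasts 1/10 s, in which the tool goes at most 50 mm and 8.59 degrees, less where a joint would pass 70% of its speed; a pose out of reach is approached as far as the arm can. A call with a gripper value outside its range is refused whole. The fingers move at their own pace and stop on an object; "force" is the grip in N (left out, the last holds). Time passes only in rows, so rows that do not move let the fingers close. It gives the time, the measured TCP pose, the force, the opening and the grip force at its end, in the units of the state.
- bot.observe(): the state, without advancing time (a new reading comes with each control period).
- bot.grab_frame(name): name is "scene" or "top" or "wrist"; returns a dict with "img" (400x640x3 uint8, red, green, blue), "vfov" (degrees; the focal length in pixels is half the picture's height over the tangent of half this angle, whatever the lens; pixels are square), "cx", "cy" (the principal point, pixels), "view" (4x4, takes a point from world to camera coordinates). Camera axes: x right, y up, looking along -z (the intrinsics and any distortion apply to the point x, -y, -z); pixel columns grow to the right and rows downward; lengths in m; the calibration is good to about 2 mm. The wrist camera is an equidistant fisheye: a pixel r from the principal point sees the ray r / f radians off the axis. A picture is of the moment at which its call begins. There is no depth.
- bot.job_done(): hands the job in; it is judged then, once.
Trained networks look in the newest picture that a camera, given by its name, has taken for a name from the list of things; names that differ only in an ending like _2 or _b are one class to them, and where a whole thing is asked for, a point or a joint stands for the part that bears it (a point fixed in the world has none). Each returns a list of dicts, best first, with "score" (0 to 1); they miss things now and then, are a little off and sometimes report something else, mostly with a low value. They report only what shows in the picture. A call takes as long as a camera call.
- bot.find_in(camera, query): "position" ([x, y, z] in m, in world coordinates, good to about 4 mm: the middle of the surface that is visible of it).
The state is a dict: "clock": time; "qpos": joint angles; "qd": joint speeds; "joint_efforts": joint torques, N m; "position": TCP position; "tool_rot": TCP orientation; "force": force on the tool from outside, world axes, zero at the start; "moment": the same for the moment, N m; "grip_width": finger opening in m; "finger_force": force on a finger pad.
Only numpy, scipy, OpenCV 4.12 (cv2) and the standard library are available. Lean on these libraries where they do the work, as an engineer would, in place of code of your own. Each camera call takes 0.05 s, during which the arm holds its last target. There are 200 camera calls.

## Working session

There is one attempt and no reset: what is moved stays moved. The work goes in short steps, Python scripts to look and compute and a tool call to move; the robot and the scene stay as the last step left them, time stands still between calls to the robot, and variables do not carry over. Pictures are saved under pics/ and viewed, at most 10 in all, crops included, and the job is handed in when it is done.

Besides the shell and the picture viewer there is one more tool, called after "Emit:" as a command line: name --argument value ..., lists and objects as JSON in quotes. apply_moves: Moves the arm, as the interface text tells. Its arguments: {"type":"object","properties":{"claw":{"type":"array"},"xyz":{"type":"array"},"twist":{"type":"array"},"force":{"type":"number"}},"required":["claw","xyz","twist"]}

```bash
mkdir -p pics; python3 - <<'E'
from workcell import bot
import cv2
for n in ("scene","top"):
    f=bot.grab_frame(n); cv2.imwrite(f"pics/{n}0.png",f["img"][:,:,::-1])
s=bot.observe()
print({k:s[k] for k in("clock","position","tool_rot","force","grip_width")})
for q in("switch_one","keytop_one","rack","reject_tray","carboy_tap"):
    print(q,[(r["score"],r["position"]) for r in bot.find_in("top",q)][:4])
E
```

```text
{'clock': 0.1, 'position': array([0.14351864, 0.60799492, 0.23080604]), 'tool_rot': array([-3.14058669e+00,  3.75071418e-05,  2.90976087e+00]), 'force': array([ 0.65249012, -0.2169177 ,  0.14072477]), 'grip_width': 0.08552731834712166}
switch_one [(0.79, [0.4776, 0.132, 0.0477])]
keytop_one [(0.52, [0.4738, 0.1309, 0.0446])]
rack [(0.7, [0.4611, 0.2188, 0.0062])]
reject_tray [(0.62, [0.6569, 0.1299, 0.0054]), (0.25, [0.4604, 0.2207, 0.0105])]
carboy_tap [(0.24, [0.4599, 0.2181, 0.0432])]
```

View pics/top0.png

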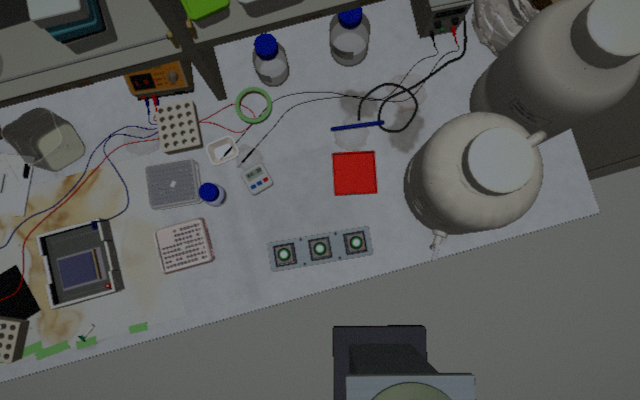

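View pics/scene0.png

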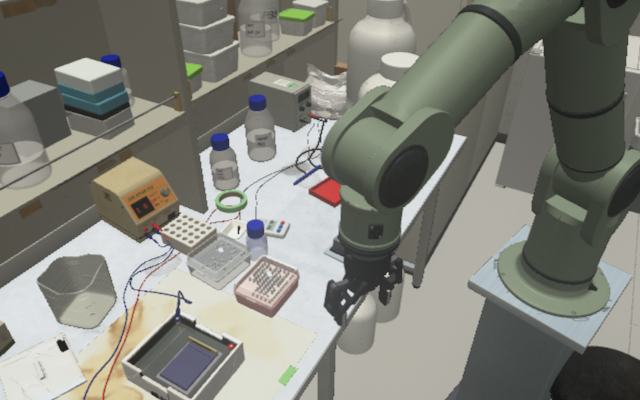

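The top view shows the rack at about (320,249) with green keys near (285,254), (319,248) and (357,242). The red tray is at (355,173), the pen at (357,126), the timer at (257,179), and the carboy at (475,175) with its tap at (437,240). I'll turn the keys, rack and tray into world positions.

```bash
cat > h.py <<'E'
from workcell import bot
import cv2, numpy as np
from scipy.spatial.transform import Rotation as R
def ray(f,u,v,fish=False):
    h=f["img"].shape[0]; fl=h/2/np.tan(np.radians(f["vfov"])/2)
    a,b=(u-f["cx"])/fl,(v-f["cy"])/fl
    if fish:
        r=np.hypot(a,b); k=np.sin(r)/max(r,1e-9); d=np.array([a*k,-b*k,-np.cos(r)])
    else: d=np.array([a,-b,-1.])
    V=np.asarray(f["view"]); return -V[:3,:3].T@V[:3,3], V[:3,:3].T@d
def hit(f,u,v,z,fish=False):
    o,d=ray(f,u,v,fish); return o+d*(z-o[2])/d[2]
def blobs(mask,amin):
    n,l,s,c=cv2.connectedComponentsWithStats(mask.astype(np.uint8))
    return [(c[i],s[i,4],l==i) for i in range(1,n) if s[i,4]>=amin]
E
python3 - <<'E'
from h import *
f=bot.grab_frame("top"); im=f["img"].astype(int)
print(f["vfov"],f["cx"],f["cy"],ray(f,320,200)[0])
g=(im[:,:,1]>im[:,:,0]+25)&(im[:,:,1]>im[:,:,2]+10); g[:220]=0;g[280:]=0;g[:,:265]=0;g[:,380:]=0
P=[]
for c,a,m in blobs(g,15):
    p=hit(f,*c,0.059);P.append(p);print("key",c,a,p.round(4))
P=np.array(P);P=P[np.argsort(P[:,1])]
d=P[-1]-P[0];print("row",np.linalg.norm(d[:2]),"yaw",np.arctan2(-d[0],d[1]))
r=(im[:,:,0]>120)&(im[:,:,1]<70)
for c,a,m in blobs(r,300):
    pts=np.argwhere(m)[:,::-1].astype(np.float32);bx=cv2.boxPoints(cv2.minAreaRect(pts))
    print("tray",c,a,[hit(f,*b,0.018)[:2].round(3).tolist() for b in bx],hit(f,*bx.mean(0),0.018))
# rack via find_in middle + tap
for q,z in (((437,240),.08),((437,232),.08),((475,175),.2)): print(q,hit(f,*q,z).round(3))
E
```

```text
42.86822763579775 318.9597396607928 190.24842119024646 [0.45107642 0.20879226 1.30885711]
key [355.5        242.04545455] 44 [0.4762 0.1309 0.059 ]
key [319.53333333 247.73333333] 45 [0.4635 0.2188 0.059 ]
key [283.48837209 253.55813953] 43 [0.4506 0.3068 0.059 ]
row 0.1777766655995019 yaw 0.14470691115557274
tray [353.61294498 173.4420712 ] 1545 [[0.701, 0.184], [0.705, 0.076], [0.603, 0.072], [0.598, 0.18]] [0.65169767 0.12810205 0.018     ]
(437, 240) [ 0.478 -0.063  0.08 ]
(437, 232) [ 0.497 -0.064  0.08 ]
(475, 175) [ 0.616 -0.126  0.2  ]
```

Emit:
apply_moves --claw '[0,0,0,0,0,0,0,0,0,0,0,0,0]' --xyz '[[0,0,0],[0,0,0],[0,0,0],[-0.029,-0.038,0],[-0.029,-0.038,0],[-0.029,-0.038,0],[-0.029,-0.038,0],[-0.029,-0.038,0],[-0.029,-0.038,0],[-0.029,-0.038,0],[-0.029,-0.038,0],[-0.029,-0.038,0],[0,0,0]]' --twist '[[0,0,-0.125],[0,0,-0.125],[0,0,-0.126],[0,0,0],[0,0,0],[0,0,0],[0,0,0],[0,0,0],[0,0,0],[0,0,0],[0,0,0],[0,0,0],[0,0,0]]'

```text
clock: 1.7
position: [0.4554, 0.3019, 0.2314]
tool_rot: [-3.14, 0.002, -3.006]
force: [-1.2, -0.2, 1.0]
grip_width: -0.0004
finger_force: 0.0
```

```bash
python3 - <<'E'
from h import *
s=bot.observe();print(s["clock"],s["position"],s["tool_rot"],s["force"],s["qpos"].round(2),s["grip_width"])
f=bot.grab_frame("wrist");cv2.imwrite("pics/w1.png",f["img"][:,:,::-1])
im=f["img"].astype(int);g=(im[:,:,1]>im[:,:,0]+25)&(im[:,:,1]>im[:,:,2]+10)
for c,a,m in blobs(g,40):print(c,a,hit(f,*c,.059,True).round(4))
E
```

```text
1.7 [0.45541555 0.30186375 0.23139629] [-3.13952053e+00  1.53541125e-03 -3.00555215e+00] [-1.21817053 -0.22155682  0.95935653] [-0.67  0.4  -0.03  1.81  0.02  0.94  1.  ] -0.00044150194683125057
[579.61403509  92.99122807] 228 [0.2901 0.6177 0.059 ]
[624.21019108  97.12738854] 157 [0.2617 0.7275 0.059 ]
[637.61904762 101.85714286] 42 [0.2558 0.7705 0.059 ]
[328.83944954 175.        ] 218 [0.4497 0.3092 0.059 ]
[245.06282723 176.44502618] 191 [0.4627 0.2219 0.059 ]
[170.92903226 179.16129032] 155 [0.4763 0.1341 0.059 ]
```

View pics/w1.png

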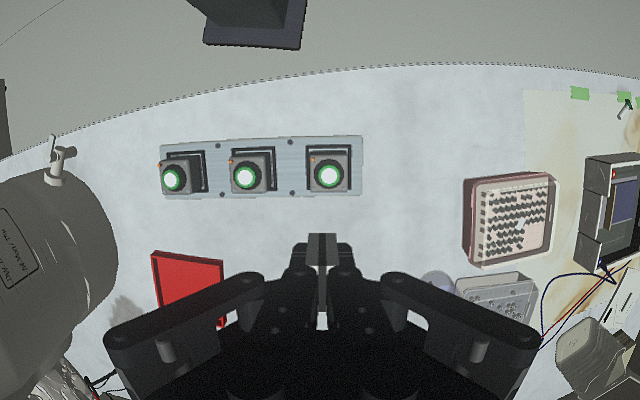

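The wrist view shows the three green keys at (329,175), (245,176) and (171,179), which agrees with the top view to about 3 mm. Next I go down over the left key.

Emit:
apply_moves --claw '[0,0,0,0,0,0]' --xyz '[[0.0045,0.0068,0.04],[0,0,0.04],[0,0,0.04],[0,0,0.03],[0,0,0.012],[0,0,0]]' --twist '[[0,0,0],[0,0,0],[0,0,0],[0,0,0],[0,0,0],[0,0,0]]'

```text
clock: 2.35
position: [0.4447, 0.3136, 0.0684]
tool_rot: [-3.141, -0.002, -2.997]
force: [0.2, 0.5, 0.8]
grip_width: 0.0005
finger_force: 0.0
```

```bash
python3 - <<'E'
from h import *
s=bot.observe();print(s["clock"],s["position"],s["tool_rot"],s["force"])
f=bot.grab_frame("wrist");cv2.imwrite("pics/w2.png",f["img"][:,:,::-1])
im=f["img"].astype(int);g=(im[:,:,1]>im[:,:,0]+25)&(im[:,:,1]>im[:,:,2]+10)
for c,a,m in blobs(g,60):print(c,a,hit(f,*c,.059,True).round(4))
E
```

```text
2.35 [0.44469878 0.31359923 0.06838937] [-3.14068822e+00 -1.95721997e-03 -2.99650104e+00] [0.19263554 0.54694424 0.79888853]
[ 64.53669725 239.01376147] 218 [0.4753 0.1352 0.059 ]
[300.62686567 238.43781095] 201 [0.4427 0.3031 0.059 ]
[163.4955157  245.71973094] 446 [0.4614 0.2231 0.059 ]
```

View pics/w2.png

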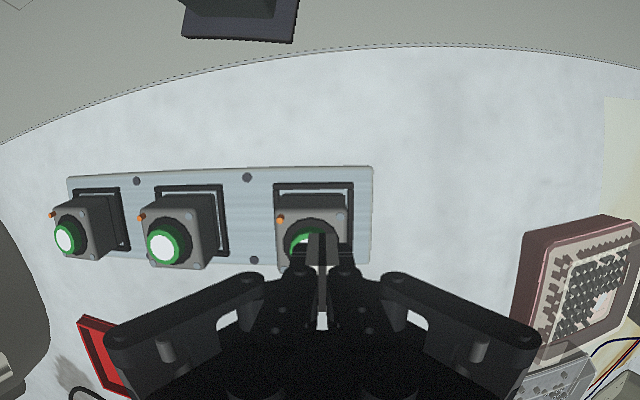

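The left key's visible part is near (301,239) and the closed finger tip at (320,235), so the tip is about 6 mm too far to the left. I'll correct that and descend to just above the key.

Emit:
apply_moves --claw '[0,0,0]' --xyz '[[-0.0044,-0.0063,0],[0,0,0.007],[0,0,0]]' --twist '[[0,0,0],[0,0,0],[0,0,0]]'

```text
clock: 2.7
position: [0.4512, 0.3076, 0.0624]
tool_rot: [3.141, 0.001, -2.998]
force: [-0.9, -0.4, 0.3]
grip_width: -0.0001
finger_force: 0.0
```

Emit:
apply_moves --claw '[0,0]' --xyz '[[0,0,0.001],[0,0,0.001]]' --twist '[[0,0,0],[0,0,0]]'

```text
clock: 2.9
position: [0.4509, 0.308, 0.0605]
tool_rot: [3.141, 0.0, -2.997]
force: [0.1, 0.0, -0.1]
grip_width: 0.0
finger_force: 0.0
```

Emit:
apply_moves --claw '[0,0]' --xyz '[[0,0,0.001],[0,0,0]]' --twist '[[0,0,0],[0,0,0]]'

```text
clock: 3.1
position: [0.4508, 0.3078, 0.0592]
tool_rot: [-3.142, -0.0, -2.997]
force: [0.7, 0.1, -0.7]
grip_width: -0.0003
finger_force: 0.0
```

Emit:
apply_moves --claw '[0,0]' --xyz '[[0,0,0.001],[0,0,0]]' --twist '[[0,0,0],[0,0,0]]'

```text
clock: 3.3
position: [0.4509, 0.3079, 0.0583]
tool_rot: [3.142, 0.0, -2.997]
force: [-1.2, 0.2, 2.2]
grip_width: 0.0003
finger_force: 1.0
```

Emit:
apply_moves --claw '[0,0]' --xyz '[[0,0,0.0007],[0,0,0]]' --twist '[[0,0,0],[0,0,0]]'

```text
clock: 3.5
position: [0.4508, 0.3078, 0.0576]
tool_rot: [3.142, 0.0, -2.997]
force: [-1.0, -1.9, 3.3]
grip_width: -0.0001
finger_force: 1.9
```

Emit:
apply_moves --claw '[0,0]' --xyz '[[0,0,0.0006],[0,0,0]]' --twist '[[0,0,0],[0,0,0]]'

```text
clock: 3.7
position: [0.4509, 0.3079, 0.0571]
tool_rot: [3.141, 0.0, -2.997]
force: [-1.6, -0.4, 5.6]
grip_width: 0.0
finger_force: 2.7
```

Emit:
apply_moves --claw '[0,0]' --xyz '[[0,0,0.0005],[0,0,0]]' --twist '[[0,0,0],[0,0,0]]'

```text
clock: 3.9
position: [0.4509, 0.3079, 0.0567]
tool_rot: [3.141, 0.0, -2.997]
force: [-1.6, 0.0, 6.9]
grip_width: 0.0001
finger_force: 3.1
```

Emit:
apply_moves --claw '[0,0]' --xyz '[[0,0,0.0004],[0,0,0]]' --twist '[[0,0,0],[0,0,0]]'

```text
clock: 4.1
position: [0.4508, 0.3079, 0.0562]
tool_rot: [3.142, 0.0, -2.997]
force: [-1.3, -0.6, 6.4]
grip_width: -0.0002
finger_force: 3.0
```

Emit:
apply_moves --claw '[0,0]' --xyz '[[0,0,0.0004],[0,0,0]]' --twist '[[0,0,0],[0,0,0]]'

```text
clock: 4.3
position: [0.4508, 0.3079, 0.0557]
tool_rot: [3.142, 0.0, -2.997]
force: [-1.1, 0.7, 3.7]
grip_width: -0.0001
finger_force: 1.8
```

Emit:
apply_moves --claw '[0,0]' --xyz '[[0,0,0.0004],[0,0,0]]' --twist '[[0,0,0],[0,0,0]]'

```text
clock: 4.5
position: [0.4508, 0.3078, 0.0552]
tool_rot: [3.142, -0.0, -2.997]
force: [-1.6, 0.6, 3.3]
grip_width: -0.0001
finger_force: 1.7
```

Emit:
apply_moves --claw '[0,0]' --xyz '[[0,0,0.0004],[0,0,0]]' --twist '[[0,0,0],[0,0,0]]'

```text
clock: 4.7
position: [0.4508, 0.3078, 0.0548]
tool_rot: [3.142, -0.0, -2.997]
force: [-1.1, 0.9, 3.3]
grip_width: 0.0
finger_force: 1.3
```

The left key clicked at a peak of about 6.5 N with roughly 1 N bias, so it looks sound. On to the middle key.

Emit:
apply_moves --claw '[0,0,0,0,0,0]' --xyz '[[0,0,-0.012],[0,-0.044,0],[0,-0.044,0],[0,0,0],[0,0,0.0065],[0,0,0]]' --twist '[[0,0,0],[0,0,0],[0,0,0],[0,0,0],[0,0,0],[0,0,0]]'

```text
clock: 5.3
position: [0.4633, 0.2214, 0.0601]
tool_rot: [3.141, -0.0, -2.997]
force: [-0.5, 0.4, 0.3]
grip_width: -0.0003
finger_force: 0.0
```

Emit:
apply_moves --claw '[0,0]' --xyz '[[0,0,0.001],[0,0,0]]' --twist '[[0,0,0],[0,0,0]]'

```text
clock: 5.5
position: [0.4632, 0.2215, 0.0593]
tool_rot: [3.141, -0.0, -2.996]
force: [-0.3, -0.6, 0.4]
grip_width: -0.0
finger_force: 0.0
```

Emit:
apply_moves --claw '[0,0]' --xyz '[[0,0,0.0007],[0,0,0]]' --twist '[[0,0,0],[0,0,0]]'

```text
clock: 5.7
position: [0.4634, 0.2212, 0.0587]
tool_rot: [3.141, 0.0, -2.997]
force: [-0.2, 1.2, 1.8]
grip_width: -0.0001
finger_force: 0.7
```

Emit:
apply_moves --claw '[0,0]' --xyz '[[0,0,0.0006],[0,0,0]]' --twist '[[0,0,0],[0,0,0]]'

```text
clock: 5.9
position: [0.4635, 0.221, 0.0582]
tool_rot: [3.141, 0.0, -2.997]
force: [-1.7, 2.3, 2.6]
grip_width: 0.0001
finger_force: 1.5
```

Emit:
apply_moves --claw '[0,0]' --xyz '[[0,0,0.0004],[0,0,0]]' --twist '[[0,0,0],[0,0,0]]'

```text
clock: 6.1
position: [0.4635, 0.2209, 0.0578]
tool_rot: [3.141, 0.0, -2.997]
force: [-1.2, 2.8, 4.5]
grip_width: -0.0
finger_force: 2.2
```

Emit:
apply_moves --claw '[0,0]' --xyz '[[0,0,0.0004],[0,0,0]]' --twist '[[0,0,0],[0,0,0]]'

```text
clock: 6.3
position: [0.4635, 0.2209, 0.0574]
tool_rot: [3.141, 0.0, -2.997]
force: [-1.5, 2.3, 5.4]
grip_width: 0.0
finger_force: 2.8
```

Emit:
apply_moves --claw '[0,0]' --xyz '[[0,0,0.0004],[0,0,0]]' --twist '[[0,0,0],[0,0,0]]'

```text
clock: 6.5
position: [0.4635, 0.221, 0.057]
tool_rot: [3.141, 0.0, -2.997]
force: [-2.3, 3.0, 6.7]
grip_width: 0.0001
finger_force: 3.2
```

Emit:
apply_moves --claw '[0,0]' --xyz '[[0,0,0.0004],[0,0,0]]' --twist '[[0,0,0],[0,0,0]]'

```text
clock: 6.7
position: [0.4635, 0.221, 0.0567]
tool_rot: [3.141, 0.0, -2.997]
force: [-3.1, 2.8, 7.0]
grip_width: -0.0002
finger_force: 3.9
```

Emit:
apply_moves --claw '[0,0]' --xyz '[[0,0,0.0004],[0,0,0]]' --twist '[[0,0,0],[0,0,0]]'

```text
clock: 6.9
position: [0.4635, 0.221, 0.0564]
tool_rot: [3.141, 0.0, -2.997]
force: [-3.2, 3.8, 8.8]
grip_width: -0.0002
finger_force: 4.4
```

Emit:
apply_moves --claw '[0,0]' --xyz '[[0,0,0.0004],[0,0,0]]' --twist '[[0,0,0],[0,0,0]]'

```text
clock: 7.1
position: [0.4635, 0.2211, 0.056]
tool_rot: [3.141, 0.0, -2.997]
force: [-4.2, 2.8, 9.7]
grip_width: -0.0002
finger_force: 5.3
```

Emit:
apply_moves --claw '[0,0]' --xyz '[[0,0,0.0004],[0,0,0]]' --twist '[[0,0,0],[0,0,0]]'

```text
clock: 7.3
position: [0.4635, 0.2211, 0.0556]
tool_rot: [3.141, 0.0, -2.997]
force: [-3.0, 3.3, 9.0]
grip_width: -0.0002
finger_force: 5.0
```

Emit:
apply_moves --claw '[0,0]' --xyz '[[0,0,0.0003],[0,0,0]]' --twist '[[0,0,0],[0,0,0]]'

```text
clock: 7.5
position: [0.4635, 0.221, 0.0553]
tool_rot: [3.141, 0.0, -2.997]
force: [-3.6, 3.5, 9.1]
grip_width: -0.0001
finger_force: 4.6
```

Emit:
apply_moves --claw '[0,0]' --xyz '[[0,0,0.0003],[0,0,0]]' --twist '[[0,0,0],[0,0,0]]'

```text
clock: 7.7
position: [0.4635, 0.221, 0.0549]
tool_rot: [3.141, 0.0, -2.997]
force: [-2.5, 1.9, 7.6]
grip_width: -0.0
finger_force: 3.7
```

Emit:
apply_moves --claw '[0,0]' --xyz '[[0,0,0.0003],[0,0,0]]' --twist '[[0,0,0],[0,0,0]]'

```text
clock: 7.9
position: [0.4635, 0.221, 0.0545]
tool_rot: [3.141, 0.0, -2.997]
force: [-1.7, 1.7, 5.9]
grip_width: 0.0002
finger_force: 2.7
```

Emit:
apply_moves --claw '[0,0]' --xyz '[[0,0,0.0003],[0,0,0]]' --twist '[[0,0,0],[0,0,0]]'

```text
clock: 8.1
position: [0.4635, 0.2209, 0.0542]
tool_rot: [3.141, 0.0, -2.997]
force: [-1.1, 2.8, 4.5]
grip_width: -0.0001
finger_force: 2.1
```

The middle key is the stiff one, with a peak of about 9.5 N. I'll press it slightly further for margin, then check the right key.

Emit:
apply_moves --claw '[0,0,0]' --xyz '[[0,0,0.0003],[0,0,0.0003],[0,0,0]]' --twist '[[0,0,0],[0,0,0],[0,0,0]]'

```text
clock: 8.4
position: [0.4635, 0.2209, 0.0536]
tool_rot: [3.141, 0.0, -2.997]
force: [-2.1, 3.2, 4.1]
grip_width: -0.0
finger_force: 2.0
```

Emit:
apply_moves --claw '[0,0,0,0,0,0]' --xyz '[[0,0,-0.012],[0,-0.0447,0],[0,-0.0447,0],[0,0,0],[0,0,0.007],[0,0,0]]' --twist '[[0,0,0],[0,0,0],[0,0,0],[0,0,0],[0,0,0],[0,0,0]]'

```text
clock: 9.0
position: [0.4766, 0.1326, 0.0583]
tool_rot: [-3.142, 0.0, -2.997]
force: [1.8, -2.4, 3.9]
grip_width: 0.0002
finger_force: 2.0
```

Emit:
apply_moves --claw '[0,0]' --xyz '[[0,0,0.001],[0,0,0]]' --twist '[[0,0,0],[0,0,0]]'

```text
clock: 9.2
position: [0.4766, 0.133, 0.0577]
tool_rot: [-3.141, 0.001, -2.996]
force: [2.8, -3.6, 6.4]
grip_width: -0.0001
finger_force: 2.9
```

Emit:
apply_moves --claw '[0,0]' --xyz '[[0,0,0.0007],[0,0,0]]' --twist '[[0,0,0],[0,0,0]]'

```text
clock: 9.4
position: [0.4764, 0.1331, 0.0569]
tool_rot: [-3.141, 0.0, -2.996]
force: [2.6, -1.5, 3.1]
grip_width: 0.0002
finger_force: 1.7
```

Emit:
apply_moves --claw '[0,0]' --xyz '[[0,0,0.0006],[0,0,0]]' --twist '[[0,0,0],[0,0,0]]'

```text
clock: 9.6
position: [0.4763, 0.133, 0.0562]
tool_rot: [3.141, 0.0, -2.996]
force: [1.3, 0.9, 1.6]
grip_width: -0.0004
finger_force: 1.5
```

Emit:
apply_moves --claw '[0,0]' --xyz '[[0,0,0.0005],[0,0,0]]' --twist '[[0,0,0],[0,0,0]]'

```text
clock: 9.8
position: [0.4762, 0.1327, 0.0556]
tool_rot: [3.141, -0.0, -2.997]
force: [0.3, 2.3, 3.1]
grip_width: -0.0003
finger_force: 1.3
```

Emit:
apply_moves --claw '[0,0]' --xyz '[[0,0,0.0005],[0,0,0]]' --twist '[[0,0,0],[0,0,0]]'

```text
clock: 10.0
position: [0.4762, 0.1324, 0.0551]
tool_rot: [3.141, -0.0, -2.997]
force: [0.1, 2.4, 1.2]
grip_width: -0.0003
finger_force: 1.4
```

Emit:
apply_moves --claw '[0,0]' --xyz '[[0,0,0.0004],[0,0,0]]' --twist '[[0,0,0],[0,0,0]]'

```text
clock: 10.2
position: [0.4762, 0.1322, 0.0547]
tool_rot: [-3.142, -0.0, -2.998]
force: [0.3, 1.0, 2.6]
grip_width: 0.0003
finger_force: 1.1
```

The right key clicked at about 5 N, so it is sound. I'll lift, go back over the middle switch with the fingers opened, and check the pins.

Emit:
apply_moves --claw '[0,0,0.07,0.07,0.07,0.07]' --xyz '[[0,0,-0.03],[0,0,-0.03],[0,0.045,0],[0,0.0445,0],[0,0,0],[0,0,0]]' --twist '[[0,0,0],[0,0,0],[0,0,0],[0,0,0],[0,0,0],[0,0,0]]'

```text
clock: 10.8
position: [0.4629, 0.2212, 0.1145]
tool_rot: [-3.141, -0.001, -2.996]
force: [1.1, -0.7, 0.6]
grip_width: 0.0582
finger_force: 0.0
```

```bash
python3 - <<'E'
from h import *
s=bot.observe();print(s["clock"],s["position"],s["tool_rot"],s["force"],s["grip_width"])
f=bot.grab_frame("wrist");im=f["img"]
cv2.imwrite("pics/w3.png",cv2.resize(im[100:340,20:400,::-1],None,fx=2,fy=2,interpolation=2))
im=im.astype(int);g=(im[:,:,1]>im[:,:,0]+25)&(im[:,:,1]>im[:,:,2]+10)
for c,a,m in blobs(g,60):print(c,a,hit(f,*c,.059,True).round(4))
E
```

```text
10.8 [0.46291781 0.22116402 0.11448234] [-3.14102060e+00 -8.05643857e-04 -2.99552296e+00] [ 1.10293918 -0.66516036  0.60982369] 0.05820893416516426
[443.66388889 214.33055556] 360 [0.4495 0.3075 0.059 ]
[195.61714286 215.34      ] 350 [0.4757 0.1334 0.059 ]
[319.88838269 215.57630979] 439 [0.4623 0.2209 0.059 ]
```

View pics/w3.png

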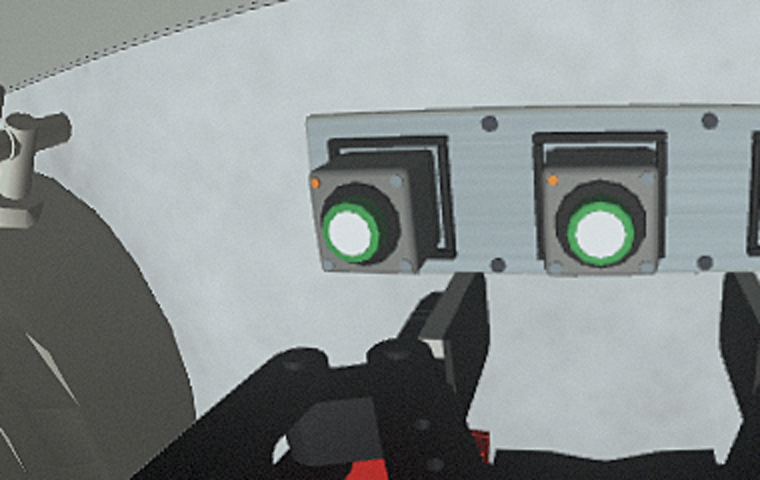

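The crop shows the middle switch at (600,215), centred between the open fingers (left pad edge 475, right 735). The orange pins at (553,180) and (315,183) look nearly flush. I'll descend and grip.

Emit:
apply_moves --claw '[0.07,0.07,0.07,0.07,0.07,0.07]' --xyz '[[0,0,0],[0,0,0.03],[0,0,0.03],[0,0,0.025],[0,0,0.0105],[0,0,0]]' --twist '[[0,0,0],[0,0,0],[0,0,0],[0,0,0],[0,0,0],[0,0,0]]'

```text
clock: 11.45
position: [0.463, 0.2197, 0.0184]
tool_rot: [-3.141, -0.002, -2.998]
force: [0.3, -0.8, -0.2]
grip_width: 0.0699
finger_force: 0.0
```

Emit:
apply_moves --claw '[0.03,0.03,0.03,0.03,0.03,0.03]' --xyz '[[0,0,0],[0,0,0],[0,0,0],[0,0,0],[0,0,0],[0,0,0]]' --twist '[[0,0,0],[0,0,0],[0,0,0],[0,0,0],[0,0,0],[0,0,0]]' --force 30

```text
clock: 12.05
position: [0.4641, 0.2209, 0.0205]
tool_rot: [3.141, 0.002, -2.998]
force: [-1.2, -1.1, 6.4]
grip_width: 0.0416
finger_force: 30.6
```

Emit:
apply_moves --claw '[0.03,0.03,0.03,0.03,0.03,0.03,0.03,0.03]' --xyz '[[0,0,-0.003],[0,0,-0.007],[0,0,-0.012],[0,0,-0.018],[0,0,-0.02],[0,0,-0.02],[0,0,0],[0,0,0]]' --twist '[[0,0,0],[0,0,0],[0,0,0],[0,0,0],[0,0,0],[0,0,0],[0,0,0],[0,0,0]]' --force 35

```text
clock: 12.85
position: [0.4636, 0.2209, 0.0999]
tool_rot: [3.141, 0.001, -2.997]
force: [-0.3, 0.7, -2.2]
grip_width: 0.0417
finger_force: 36.2
```

```bash
python3 - <<'E'
from h import *
s=bot.observe();print(s["clock"],s["position"],s["tool_rot"],s["force"],s["grip_width"],s["finger_force"])
f=bot.grab_frame("wrist");im=f["img"]
cv2.imwrite("pics/w4.png",im[:,:,::-1])
f=bot.grab_frame("top");im=f["img"].astype(int)
# carboy cap & tray by user pixels; tray corners recomputed
for z,p in ((.41,(501,159)),(.41,(468,159)),(.41,(535,159))):print(hit(f,*p,z).round(3))
r=(im[:,:,0]>120)&(im[:,:,1]<70);print([(c.round(1),a) for c,a,_ in blobs(r,200)])
E
```

```text
12.85 [0.46364434 0.22090341 0.0999413 ] [ 3.14114147e+00  1.08965471e-03 -2.99747345e+00] [-0.33578513  0.71196746 -2.24607761] 0.04166111478623375 36.22469186782837
[ 0.613 -0.11   0.41 ]
[ 0.614 -0.051  0.41 ]
[ 0.612 -0.17   0.41 ]
[(array([353.7, 173.6]), np.int32(1615))]
```

View pics/w4.png

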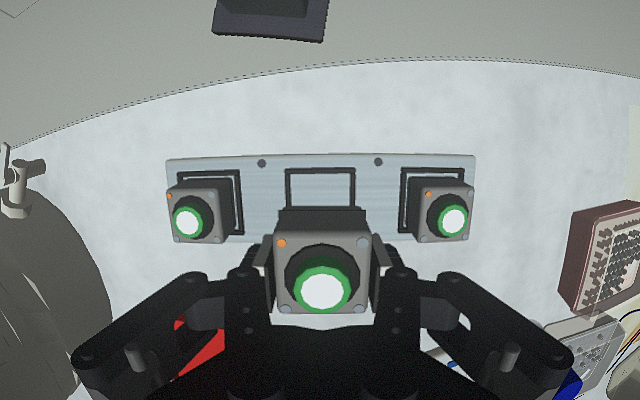

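The middle switch is held upright at (322,275). The other two stand in their nests at (195,215) and (445,210), and the middle nest is empty. I'll carry it over the tray.

Emit:
apply_moves --claw '[0.03,0.03,0.03,0.03,0.03,0.03,0.03,0.03,0.03]' --xyz '[[-0.015,-0.009,0],[-0.028,-0.0175,0],[-0.029,-0.018,0],[-0.029,-0.018,0],[-0.029,-0.018,0],[-0.028,-0.0175,0],[-0.015,-0.009,0],[0,0,0],[0,0,0]]' --twist '[[0,0,0],[0,0,0],[0,0,0],[0,0,0],[0,0,0],[0,0,0],[0,0,0],[0,0,0],[0,0,0]]'

```text
clock: 13.85
position: [0.6492, 0.1397, 0.0981]
tool_rot: [-3.142, -0.002, -2.998]
force: [-0.8, 0.5, -2.3]
grip_width: 0.0412
finger_force: 36.1
```

```bash
python3 - <<'E'
from h import *
f=bot.grab_frame("wrist");cv2.imwrite("pics/w5.png",f["img"][:,:,::-1])
print([(r["score"],r["position"]) for r in bot.find_in("wrist","reject_tray")][:3])
E
```

```text
[(0.63, [0.6321, 0.1166, 0.0005])]
```

View pics/w5.png

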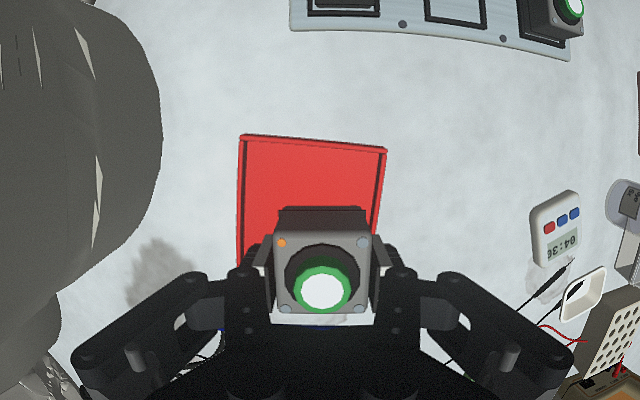

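The wrist view shows the tray's near corners at (240,136) and (387,149), with the held switch at (322,275) above it. I'll check the tray centre from those corners.

```bash
python3 - <<'E'
from h import *
f=bot.grab_frame("wrist");s=bot.observe();print(s["position"])
a=hit(f,240,136,.018,True);b=hit(f,387,149,.018,True);d=b-a;n=np.array([d[1],-d[0]])/np.linalg.norm(d[:2])
print(a,b,np.linalg.norm(d),"yaw",np.arctan2(-d[0],d[1]),"centre",(a+b)[:2]/2+.055*n)
E
```

```text
[0.64918415 0.14043595 0.0989783 ]
[0.60510116 0.07470594 0.018     ] [0.59950517 0.18241577 0.018     ] 0.10785509507105062 yaw 0.05190762085281096 centre [0.65722908 0.13141449]
```

Emit:
apply_moves --claw '[0.03,0.03,0.03,0.03,0.03,0.03,0.03]' --xyz '[[-0.004,-0.0076,0],[0,0,0.02],[0,0,0.025],[0,0,0.02],[0,0,0.008],[0,0,0.004],[0,0,0]]' --twist '[[0,0,0],[0,0,0],[0,0,0],[0,0,0],[0,0,0],[0,0,0],[0,0,0]]'

```text
clock: 14.7
position: [0.6553, 0.1328, 0.0226]
tool_rot: [-3.142, 0.0, -2.997]
force: [-0.3, 0.1, -2.0]
grip_width: 0.0414
finger_force: 36.1
```

Emit:
apply_moves --claw '[0.03,0.03,0.03]' --xyz '[[0,0,0.001],[0,0,0.001],[0,0,0]]' --twist '[[0,0,0],[0,0,0],[0,0,0]]'

```text
clock: 15.0
position: [0.6553, 0.1328, 0.0208]
tool_rot: [3.142, 0.001, -2.997]
force: [-0.0, -0.9, -2.1]
grip_width: 0.0413
finger_force: 36.1
```

Emit:
apply_moves --claw '[0.03,0.03]' --xyz '[[0,0,0.001],[0,0,0]]' --twist '[[0,0,0],[0,0,0]]'

```text
clock: 15.2
position: [0.6551, 0.1328, 0.0193]
tool_rot: [-3.142, 0.0, -2.997]
force: [0.2, -0.4, -2.6]
grip_width: 0.0416
finger_force: 36.1
```

Emit:
apply_moves --claw '[0.03,0.03]' --xyz '[[0,0,0.001],[0,0,0]]' --twist '[[0,0,0],[0,0,0]]'

```text
clock: 15.4
position: [0.655, 0.1328, 0.0182]
tool_rot: [-3.142, -0.0, -2.997]
force: [-0.6, -0.5, -1.8]
grip_width: 0.0415
finger_force: 36.1
```

Emit:
apply_moves --claw '[0.03,0.03]' --xyz '[[0,0,0.001],[0,0,0]]' --twist '[[0,0,0],[0,0,0]]'

```text
clock: 15.6
position: [0.655, 0.1328, 0.0171]
tool_rot: [-3.142, -0.0, -2.997]
force: [-0.3, 0.7, -1.7]
grip_width: 0.0413
finger_force: 36.1
```

Emit:
apply_moves --claw '[0.03,0.03]' --xyz '[[0,0,0.001],[0,0,0]]' --twist '[[0,0,0],[0,0,0]]'

```text
clock: 15.8
position: [0.6552, 0.1328, 0.0167]
tool_rot: [-3.142, 0.0, -2.997]
force: [-2.3, -0.2, 5.3]
grip_width: 0.0415
finger_force: 36.9
```

Emit:
apply_moves --claw '[0.03,0.03]' --xyz '[[0,0,0.001],[0,0,0]]' --twist '[[0,0,0],[0,0,0]]'

```text
clock: 16.0
position: [0.6552, 0.1329, 0.0166]
tool_rot: [-3.142, 0.0, -2.997]
force: [-8.6, -2.2, 20.6]
grip_width: 0.0413
finger_force: 38.8
```

The switch is on the tray floor. I'll back off the pressure, open and retreat.

Emit:
apply_moves --claw '[0.03,0.045,0.05,0.056,0.056,0.056,0.056]' --xyz '[[0,0,-0.0013],[0,0,0],[0,0,0],[0,0,0],[0,0,0],[0,0,0],[0,0,0]]' --twist '[[0,0,0],[0,0,0],[0,0,0],[0,0,0],[0,0,0],[0,0,0],[0,0,0]]'

```text
clock: 16.7
position: [0.6551, 0.1328, 0.0166]
tool_rot: [-3.142, -0.0, -2.997]
force: [-1.2, -0.3, 0.1]
grip_width: 0.0558
finger_force: 0.0
```

Emit:
apply_moves --claw '[0.056,0.056,0.056,0.056,0.056,0.056,0.056]' --xyz '[[0,0,-0.01],[0,0,-0.02],[0,0,-0.03],[0,0,-0.03],[0,0,-0.03],[0,0,0],[0,0,0]]' --twist '[[0,0,0],[0,0,0],[0,0,0],[0,0,0],[0,0,0],[0,0,0],[0,0,0]]'

```text
clock: 17.4
position: [0.6554, 0.1329, 0.1378]
tool_rot: [3.141, 0.002, -2.997]
force: [0.6, 1.0, -0.4]
grip_width: 0.0562
finger_force: 0.0
```

```bash
python3 - <<'E'
from h import *
f=bot.grab_frame("wrist");cv2.imwrite("pics/w6.png",f["img"][:,:,::-1])
im=f["img"].astype(int);g=(im[:,:,1]>im[:,:,0]+25)&(im[:,:,1]>im[:,:,2]+10)
for c,a,m in blobs(g,60):print(c,a,hit(f,*c,.055,True).round(4))
E
```

```text
[549.95428571  12.13714286] 175 [0.452  0.3094 0.055 ]
[321.8245614 202.3245614] 342 [0.6536 0.1338 0.055 ]
[468.21153846 369.8525641 ] 156 [0.8275 0.327  0.055 ]
```

View pics/w6.png

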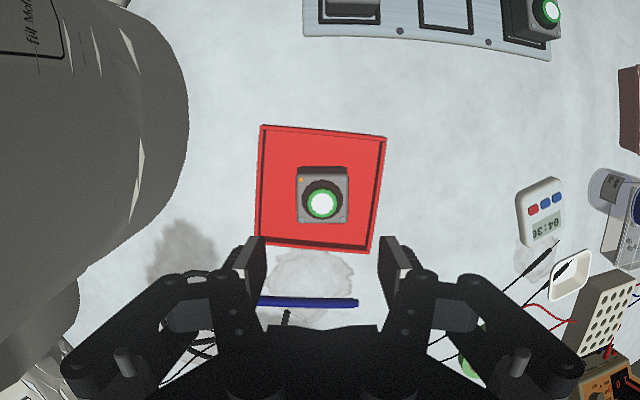

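The switch stands upright in the middle of the tray at (322,195), the gripper is clear, and the pen at (310,302) and the timer at (540,212) look undisturbed. I'm handing in.

```bash
python3 -c "
from workcell import bot
print(bot.job_done())"
```

```text
the job is handed in; nothing more can be done
None
```

I clicked all three keys: the middle switch was the stiff one (about 9.5 N, against roughly 6 N for the other two), and it now stands upright in the red tray with the sound ones still in their nests. The job is handed in, but no verdict came back.

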